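# Bolt the lid of the tube sample chest

## Robot

A 7-joint arm with a two-finger parallel gripper is mounted at the origin on the work surface. World frame = base frame: x ahead of the robot, y to its left, z up, the work surface at z = 0. Lengths are in m, angles in rad, forces in N, time in s.
With the tool pointing down it reaches from about 0.425 to 0.875 m from the base axis. Payload 8.4 kg.
Tool frame: the origin (TCP) lies on the mounting face of the last link; the fingertips stand 182 mm ahead of it and the grasp point (between the pads) lies 164 mm ahead of it; z points along the fingers, y is the line along which they close (so a half turn about z gives the same grasp; the last joint's range is limited). The gripper opens to 87 mm and grips with 3 to 60 N. Pads are 19 mm wide; open, the fingers measure 117 mm over their backs; the gripper's body (75 mm by 190 mm) begins 51 mm behind the grasp point.
Start: joints at [-1.289, 0.333, 0.04, 1.465, -0.013, 1.343, -0.059], TCP at [0.242, 0.603, 0.405] pointing down, gripper open.
Joint ranges: [-2.58, 2.58], [-0.38, 2.09], [-1.3, 1.39], [0.25, 2.4], [-1.5, 4.64], [0.08, 2.09], [-2.65, 2.65]. Speed limits (rad/s): [2.22, 2.22, 2.79, 2.79, 3.14, 3.14, 3.14].

## Interface

Orientations are given as a unit quaternion [x, y, z, w].
In Python, from cell import * gives the robot as it stands.
- The arm moves only by the tool play_rows, never from a script. Its argument "motion" is a list of rows, each a list of 7 numbers: the opening, from 0 (shut) to 1 (fully open), then the shift along the world's x, y, z in mm, then the turn, a rotation vector about the world's x, y, z in degrees. In form: [[gripper, tx, ty, tz, rx, ry, rz], ...]. A call has 1 to 12 rows; each row shifts and turns the commanded pose from where the row before left it; what a row does not reach is not made up. A row lasts 1/10 s, in which the tool goes at most 50 mm and 8.59 degrees, less where a joint would pass 70% of its speed; a pose out of reach is approached as far as the arm can. A call is refused whole if a number of a shift passes 50 or a number of a turn 8.59, either way. A call with a gripper value outside its range is refused whole. The fingers move at their own pace and stop on an object; "force" is the grip in N (left out, the last holds). Time passes only in rows, so rows that do not move let the fingers close. It gives the time, the measured TCP pose, the force, the opening and the grip force at its end, in the units of the state.
- get_state(): the state, without advancing time (a new reading comes with each control period).
- get_image(name): name is "side" or "top"; returns a dict with "img" (420x560x3 uint8, red, green, blue), "intrinsics" (3x3 intrinsics, pixels), "k1" (the pictures are not rectified: a ray, as slopes to the right and down, at radius r is drawn at 1 + k1 r^2 times it, then the intrinsics apply), "R" (3x3) and "t" (3): a world point X has camera coordinates R X + t. Camera axes: x right, y down, z forward; pixel columns grow to the right and rows downward; lengths in m; the calibration is good to about 2 mm. A picture is of the moment at which its call begins. There is no depth.
- job_done(): hands the job in; it is judged then, once.
The state is a dict: "clock": time; "joint_positions": joint angles; "joint_vel": joint speeds; "joint_efforts": joint torques, N m; "eef_pos": TCP position; "eef_rot": TCP orientation; "contact_force": force on the tool from outside, world axes, zero at the start; "torque": the same for the moment, N m; "finger_gap": finger opening in m; "grasp_force": force on a finger pad.
Only numpy, scipy, OpenCV 4.12 (cv2) and the standard library are available. Lean on these libraries where they do the work, as an engineer would, in place of code of your own. Each camera call takes 0.05 s, during which the arm holds its last target. There are 200 camera calls.

## Task

Lock the white sample chest: slide its barrel bolt across, with the handle up, through the staple on the lid until you feel the handle meet its stop, then turn the black-knobbed handle down into the notch of the yellow catch until it rests on the bottom, and let go. Work by feel and do not ram or force the handle against the light catch; leave the jar on the chest, the tube rack and the tip box where they stand.

Things in the scene. Friction and masses are not known exactly. Their poses are not given: they have to be found in the camera images.
- chest: White sample chest, 240 (x) by 360 (y) by 130 mm high, fixed. Origin: centre of its underside; x to its back, y along the bolt towards the lid, z up. A fixed deck tops its -y half, a hinged lid with a clear window its +y half; seam at y = 0. Two steel straps guide the bolt at y = -164 and -15 mm: 28 wide (x), 18 long, 27 mm above the deck.
- bolt_axis (a point): Point on the bolt's axis, fixed to the chest at x = 10, y = -125, z = 146 mm (16 mm above the deck), where the handle's root is when the bolt is fully withdrawn. The bolt is a 12 mm steel rod along the chest's y.
- knob (a point): Centre of the 18 mm black ball knob on the bolt's handle, 52 mm from the bolt's axis; the shank is 8 mm thick. In the chest's axes it lies at bolt_axis + (-52 sin(handle), bolt, 52 cos(handle)) mm. Pinched from above by fingers closing along the chest's y, it pivots between the pads.
- bolt (a joint): Slide of the bolt towards the lid, m: 0 withdrawn, starts at 0 to 0.012. It takes about 3 N, then up to about 12 N between 0.023 and 0.036 as the tapered nose rides into the staple and presses the lid down, then about 7 N, until the handle meets the catch's stop, somewhere from 0.054 to 0.070.
- handle (a joint): Turn of the handle about the bolt's axis, rad: 0 upright, growing as it turns down to the chest's front (-x); starts at 0 to 0.45 and stays where it is left (about 1 N at the knob turns it). Beside the notch it lands on the catch's rail at about 0.8; in the notch it goes down to 1.24 to 1.3 and rests on the bottom.
- lid (a joint): Angle of the lid about its hinge along the chest's +y edge, rad: about 0.0165 while it stands 3 mm proud on its springy gasket, 0.003 to 0.008 when the bolt holds it down; grows as it opens.
- staple (a point): Middle of the steel staple on the lid's seam edge, which the bolt's nose enters along y: 33 wide (x), 26 long, 33 mm high above the lid.
- catch: Catch for the handle, on the deck in front of the bolt; axes as the chest's. Origin: at chest x = -22, y = -63, z = 130 mm, fixed (dark seat plate). The yellow notch plate on it is clamped through slotted holes within 8 mm either way along y: this setting is NOT measured, so feel for the stop. Light: it must not take over 35 N, and a push down on the knob bears on it about three times as hard.
- notch_middle (a point): Point on the seat plate's frame where the notch is if the notch plate is set in the middle (bolt = 0.062 at the stop), level with the rail's top: 28 mm above the deck, 20 mm in front of the bolt's axis. The rail is 5 mm thick; the notch, at its +y end, is 10 mm wide, bottom 18 mm above the deck. Shank against the stop: 2 mm of play to -y.
- stop_tab (a point): Point on the seat plate's frame at the middle of the stop if the notch plate is set in the middle. The stop is a lug on the +y side of the notch, 8 mm long (y), up to 40 mm above the deck, with a tab bent across above the rod from 23 mm in front to 7 mm behind the bolt's axis.
- reagent: Small amber jar with a white cap, 38 mm across, 60 mm high, standing loose on the chest's deck behind the bolt. Origin: centre of its underside. To be left alone.
- tube_rack: Purple and beige rack with white tubes, 92 by 202 by 79 mm high, loose on the bench. Origin: centre of its underside. To be left alone.
- tip_box: Neon yellow-green pipette tip box, 85 by 120 by 86 mm high, loose on the bench. Origin: centre of its underside. To be left alone.

How it is judged:
On the way:
1. the bolt is slid across so that its nose is right through the staple (value of joint bolt above 0.048 m and value of joint handle below 0.95 rad), for 0.1 s.
At the end, for the whole second after the job is handed in: The bolt is slid 48 mm or more, right through the staple, its handle lies down in the notch (1.15 rad or more), the lid is held down on its gasket (under 0.011 rad), all is at rest, and jar, rack and tip box stand within 15 mm of where they stood, upright (value of joint bolt above 0.048 m and value of joint handle above 1.15 rad and value of joint lid below 0.011 rad and velocity of joint handle between -0.05 and 0.05 rad/s and velocity of joint bolt between -0.005 and 0.005 m/s and distance of each of reagent, tube_rack, tip_box from where it was at the start of the episode below 0.015 m and angle between each of reagent, tube_rack, tip_box's own z axis and vertical below 0.15 rad); the robot touches nothing.
It fails at once if the handle or a finger is forced against the catch with more than 35 N (contact force between catch and anything else above 35 N).
It fails at once if the jar, the rack or the tip box is pushed away by more than 15 mm (distance of any of reagent, tube_rack, tip_box from where it was at the start of the episode above 0.015 m).
It also fails if it takes over 51 s, if anything falls off the work surface, if the arm or the gripper's body presses on something with over 40 N, if the wrist force passes 120 N, or if a joint passes its speed limit or range.

## Working session

There is one attempt and no reset: what is moved stays moved. The work goes in short steps, Python scripts to look and compute and a tool call to move; the robot and the scene stay as the last step left them, time stands still between calls to the robot, and variables do not carry over. Pictures are saved under pics/ and viewed, at most 10 in all, crops included, and the job is handed in when it is done.

Besides the shell and the picture viewer there is one more tool, called as name(argument=value, ...) on one line, values as JSON. play_rows: Moves the arm, as the interface text tells. Its arguments: {"type":"object","properties":{"motion":{"type":"array"},"force":{"type":"number"}},"required":["motion"]}

```bash
mkdir -p pics; python3 - <<'E'
from cell import *
import cv2,numpy as np
s=get_state()
for k in ("clock","eef_pos","eef_rot","contact_force","finger_gap"): print(k,np.round(s[k],4))
for n in ("side","top"):
    d=get_image(n); cv2.imwrite(f"pics/{n}0.png",d["img"][:,:,::-1]); print(n,d["intrinsics"],d["k1"],d["R"],d["t"])
E
```

```text
clock 0.0
eef_pos [0.2415 0.6033 0.4039]
eef_rot [ 1.893e-01  9.819e-01 -8.000e-04 -1.000e-04]
contact_force [-0.5528 -0.6216  0.1905]
finger_gap 0.0875
side [[423.62063451   0.         281.17728802]
 [  0.         423.62063451 212.5647831 ]
 [  0.           0.           1.        ]] 0.012999454962464933 [[ 0.87439802 -0.48447747  0.02663983]
 [-0.22360242 -0.45107345 -0.8640224 ]
 [ 0.43061591  0.74954274 -0.50274807]] [-0.46551662  0.26998789  1.02030555]
top [[381.45512164   0.         280.02650172]
 [  0.         381.45512164 212.67215216]
 [  0.           0.           1.        ]] -0.029138914626020793 [[ 2.85071863e-02 -9.99579381e-01  5.32932228e-03]
 [-9.87169159e-01 -2.89904418e-02 -1.57024218e-01]
 [ 1.57112670e-01 -7.84623955e-04 -9.87580373e-01]] [-0.00242251  0.56820832  1.1963001 ]
```

View pics/top0.png

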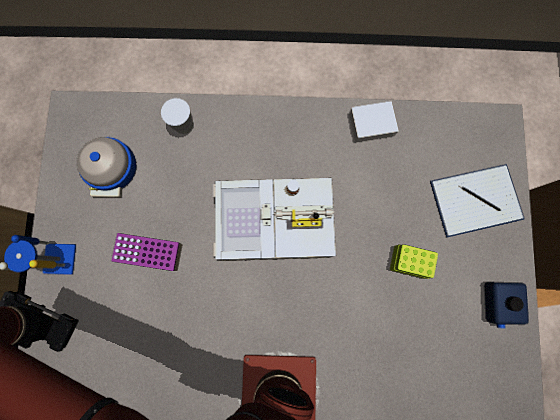

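View pics/side0.png

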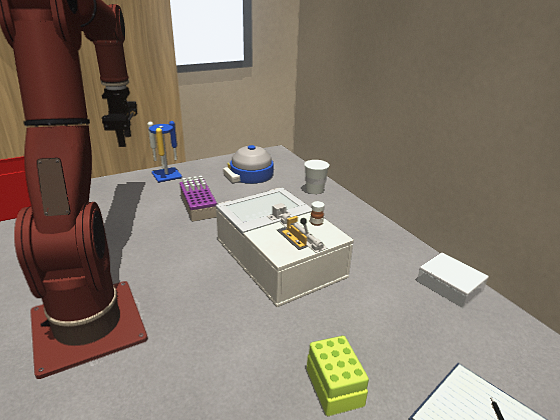

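The pictures show the chest in the middle of the bench. In the top view the deck is on the right at about (274–335, 178–257), with the knob near (316,215) and the jar near (291,189). I'll enlarge both views.

```bash
python3 - <<'E'
import cv2
t=cv2.imread("pics/top0.png");s=cv2.imread("pics/side0.png")
cv2.imwrite("pics/tc.png",cv2.resize(t[170:270,205:345],(784,560),interpolation=cv2.INTER_CUBIC))
cv2.imwrite("pics/sc.png",cv2.resize(s[180:305,210:360],(720,600),interpolation=cv2.INTER_CUBIC))
E
```

```text
(no output)
```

View pics/tc.png

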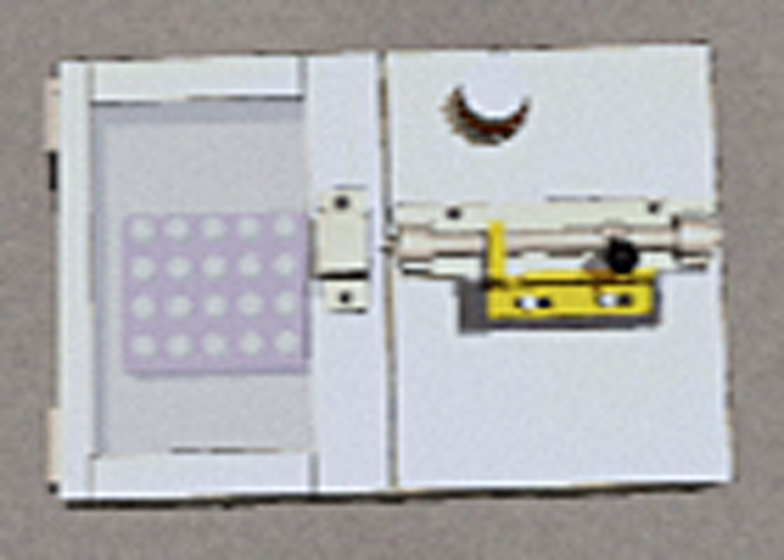

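View pics/sc.png

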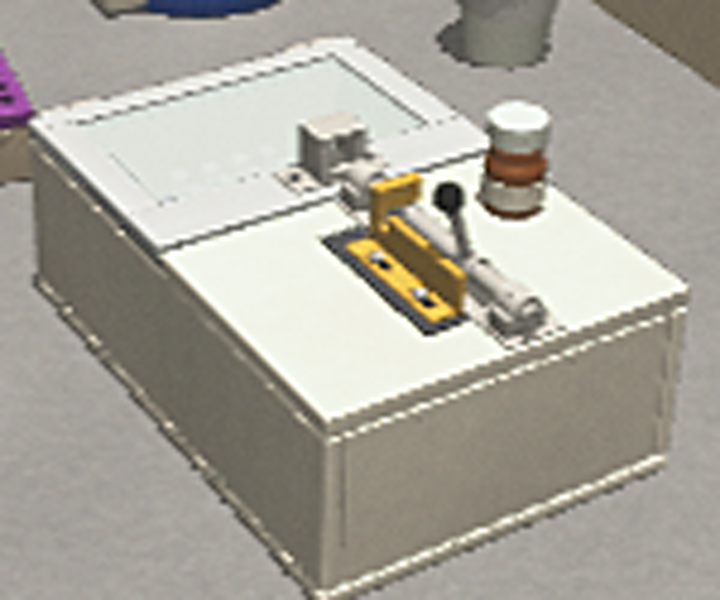

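The crops show the deck and lid corners, and the knob at crop pixel (621,256) in the top view and (449,195) in the side view. The jar is behind the bolt. Next I'll fit the chest pose, then the joints.

```bash
cat > h.py <<'E'
import numpy as np
from scipy.optimize import least_squares
C={"top":dict(f=381.45512164,c=(280.0265,212.67215),k=-0.029138914626,R=np.array([[2.85071863e-02,-9.99579381e-01,5.32932228e-03],[-9.87169159e-01,-2.89904418e-02,-1.57024218e-01],[1.57112670e-01,-7.84623955e-04,-9.87580373e-01]]),t=np.array([-0.00242251,0.56820832,1.1963001])),
"side":dict(f=423.62063451,c=(281.17728802,212.5647831),k=0.01299945,R=np.array([[0.87439802,-0.48447747,0.02663983],[-0.22360242,-0.45107345,-0.8640224],[0.43061591,0.74954274,-0.50274807]]),t=np.array([-0.46551662,0.26998789,1.02030555]))}
def proj(n,X):
    c=C[n];q=c["R"]@X+c["t"];s=q[:2]/q[2];s=s*(1+c["k"]*(s@s));return c["f"]*s+c["c"]
def top(u,v): return np.array([205+(u+.5)/5.6-.5,170+(v+.5)/5.6-.5])
def side(u,v): return np.array([210+(u+.5)/4.8-.5,180+(v+.5)/4.8-.5])
def W(p,X):
    c,s=np.cos(p[2]),np.sin(p[2]);X=np.array(X)/1000;return np.array([p[0]+c*X[0]-s*X[1],p[1]+s*X[0]+c*X[1],X[2]])
E
cat > fit.py <<'E'
from h import *
O=[("top",(732,480),(-120,-180,130)),("top",(712,45),(120,-180,130)),("top",(393,488),(-120,0,130)),("top",(385,52),(120,0,130)),("top",(62,60),(120,180,130)),("top",(62,497),(-120,180,130)),
("side",(327,422),(-120,-180,130)),("side",(690,293),(120,-180,130)),("side",(32,122),(-120,180,130)),("side",(165,250),(-120,0,130)),("side",(322,597),(-120,-180,0))]
px=lambda n,m:(top if n=="top" else side)(*m)
def res(p): return np.concatenate([proj(n,W(p,X))-px(n,m) for n,m,X in O])
r=least_squares(res,[.6,0,0],loss="soft_l1");print(r.x,np.round(res(r.x).reshape(-1,2),1).tolist());p=r.x
kn={"top":(621,256),"side":(449,195)}
k=least_squares(lambda X:np.concatenate([proj(n,X)-px(n,m) for n,m in kn.items()]),[.6,0,.2])
print("knob tri",k.x,k.fun)
K=lambda b,h:W(p,(10-52*np.sin(h),-125+b*1000,146+52*np.cos(h)))
j=least_squares(lambda q:np.concatenate([proj(n,K(*q))-px(n,m) for n,m in kn.items()]),[0.005,.2])
print("bolt,handle",j.x,j.fun,"knob",K(*j.x),"upright knob",K(j.x[0],0),"axis",W(p,(10,-125,146)))
E
python3 fit.py
```

```text
[0.54136875 0.02989292 0.05466607] [[0.7, -0.2], [0.5, -0.8], [0.9, -0.0], [0.4, -0.7], [-0.5, -0.7], [-0.6, -0.1], [-0.3, -0.4], [0.2, -1.1], [-1.2, -1.0], [-1.3, 0.3], [-0.4, 3.6]]
knob tri [ 0.54087865 -0.08792507  0.19538138] [ 0.25767406 -0.48041297 -0.48525904  0.07363164]
bolt,handle [0.00744324 0.32992845] [ 0.22971673 -0.49775525 -0.47632326  0.11720757] knob [ 0.54095542 -0.08786232  0.19519541] upright knob [ 0.55777697 -0.08694184  0.198     ] axis [ 0.55818366 -0.09437396  0.146     ]
```

play_rows(motion=[[1,10,-23,20,0,0,8.3],[1,20,-46,0,0,0,8.3],[1,20,-46,0,0,0,8.3],[1,20,-46,0,0,0,0],[1,20,-46,0,0,0,0],[1,20,-46,0,0,0,0],[1,20,-46,0,0,0,0],[1,20,-46,0,0,0,0],[1,20,-46,0,0,0,0],[1,20,-46,0,0,0,0],[1,20,-46,0,0,0,0],[1,20,-46,0,0,0,0]], force=15)

```text
clock: 1.3
eef_pos: [0.4711, 0.0739, 0.4247]
eef_rot: [-0.027, 1.0, 0.0, 0.0]
contact_force: [1.0, 0.1, 0.1]
finger_gap: 0.0873
grasp_force: 0.0
```

play_rows(motion=[[1,20,-46,0,0,0,0],[1,20,-46,0,0,0,0],[1,20,-46,0,0,0,0],[1,10,-23,0,0,0,0],[1,0,0,0,0,0,0],[1,0,0,0,0,0,0],[1,0,0,0,0,0,0]])

```text
clock: 2.0
eef_pos: [0.5405, -0.0832, 0.4245]
eef_rot: [-0.028, 1.0, 0.0, -0.0]
contact_force: [0.2, 0.0, 0.7]
finger_gap: 0.0871
grasp_force: 0.0
```

play_rows(motion=[[1,0.5,-5,-15,0,0,0],[1,0,0,-15,0,0,0],[1,0,0,-15,0,0,0],[1,0,0,-10,0,0,0],[1,0,0,0,0,0,0],[0,0,0,0,0,0,0],[0,0,0,0,0,0,0],[0,0,0,0,0,0,0],[0,0,0,0,0,0,0],[0,0,0,0,0,0,0],[0,0,0,0,0,0,0],[0,0,0,0,0,0,0]], force=15)

```text
clock: 3.2
eef_pos: [0.5412, -0.0895, 0.3698]
eef_rot: [-0.027, 1.0, -0.0, 0.0]
contact_force: [0.2, -0.4, -0.4]
finger_gap: 0.0391
grasp_force: 0.0
```

play_rows(motion=[[0,0,0,0,0,0,0],[0,0,0,0,0,0,0],[0,0,0,0,0,0,0],[0,0,0,0,0,0,0],[0,0,0,0,0,0,0],[0,0,0,0,0,0,0]], force=15)

```text
clock: 3.8
eef_pos: [0.5412, -0.0896, 0.3697]
eef_rot: [-0.027, 1.0, -0.0, -0.0]
contact_force: [-0.0, -1.0, -0.3]
finger_gap: 0.0165
grasp_force: 15.0
```

```bash
python3 - <<'E'
from cell import *
import cv2,numpy as np
s=get_state()
print({k:np.round(s[k],4) for k in ("clock","eef_pos","contact_force","finger_gap","grasp_force")})
a=get_image("side")["img"][170:290,220:370,::-1];cv2.imwrite("pics/s1.png",cv2.resize(a,(750,600),interpolation=cv2.INTER_CUBIC))
E
```

```text
{'clock': np.float64(3.8), 'eef_pos': array([ 0.5412, -0.0896,  0.3697]), 'contact_force': array([-0.0033, -0.9692, -0.3078]), 'finger_gap': np.float64(0.0165), 'grasp_force': np.float64(15.0)}
```

View pics/s1.png

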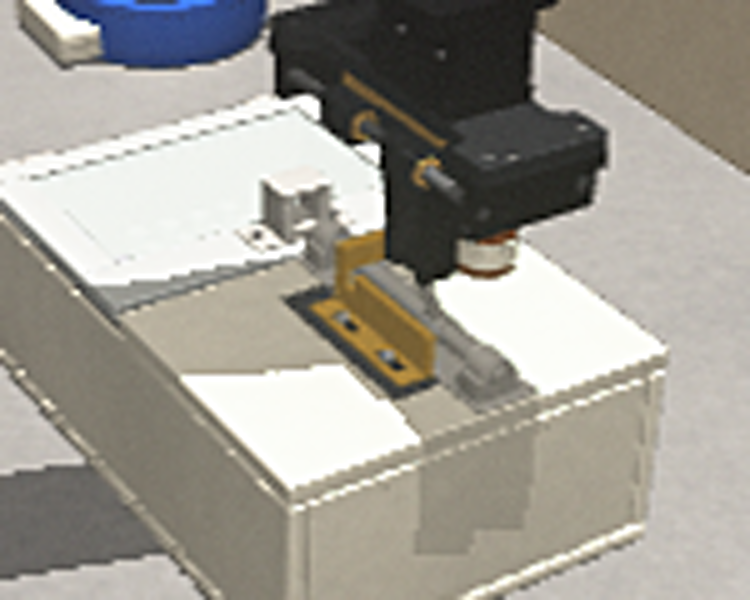

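The gripper holds the knob: the fingers stopped at a 16.5 mm gap with 15 N. The side view shows them clear of the yellow catch. Next I'll slide the bolt.

play_rows(motion=[[0,0,0,0,0,0,0],[0,-0.2,4,0,0,0,0],[0,-0.2,4,0,0,0,0],[0,-0.2,4,0,0,0,0],[0,-0.2,4,0,0,0,0],[0,0,0,0,0,0,0]], force=25)

```text
clock: 4.45
eef_pos: [0.5403, -0.0726, 0.3697]
eef_rot: [-0.027, 1.0, 0.0, -0.0]
contact_force: [-1.4, -0.4, 0.4]
finger_gap: 0.016
grasp_force: 25.0
```

play_rows(motion=[[0,-0.2,4,0,0,0,0],[0,-0.2,4,0,0,0,0],[0,-0.2,4,0,0,0,0],[0,-0.2,4,0,0,0,0],[0,-0.2,4,0,0,0,0],[0,-0.2,4,0,0,0,0],[0,0,0,0,0,0,0]], force=25)

```text
clock: 5.15
eef_pos: [0.5391, -0.0494, 0.3698]
eef_rot: [-0.027, 1.0, -0.0, -0.0]
contact_force: [-2.0, -0.5, 1.6]
finger_gap: 0.0163
grasp_force: 25.0
```

play_rows(motion=[[0,-0.1,2,0,0,0,0],[0,-0.1,2,0,0,0,0]])

```text
clock: 5.35
eef_pos: [0.5389, -0.0466, 0.3698]
eef_rot: [-0.026, 1.0, -0.001, 0.0]
contact_force: [-1.2, -9.1, 0.6]
finger_gap: 0.0161
grasp_force: 25.0
```

```bash
python3 - <<'E'
from cell import *
import cv2,numpy as np
a=get_image("side")["img"][170:290,220:370,::-1];cv2.imwrite("pics/s2.png",cv2.resize(a,(750,600),interpolation=cv2.INTER_CUBIC))
E
```

```text
(no output)
```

View pics/s2.png

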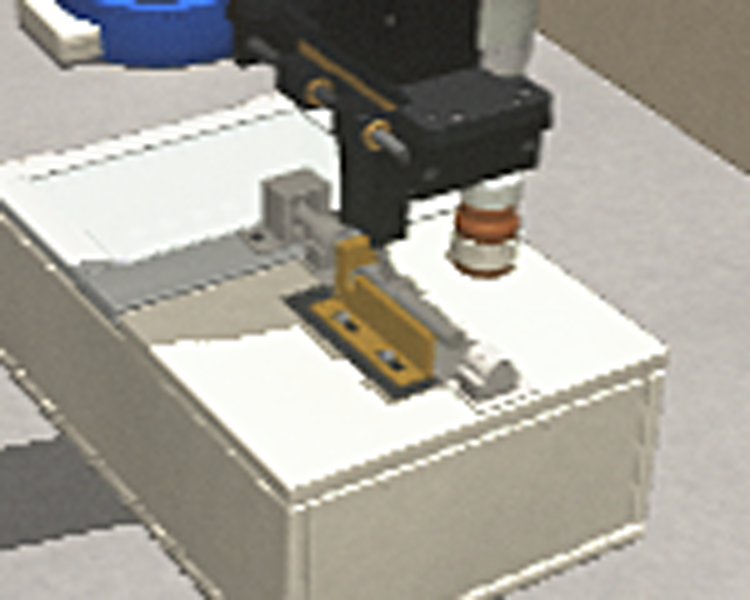

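The bolt moved, and its nose is now in the staple. From here I'll feel for the stop in 1 mm steps.

play_rows(motion=[[0,0,1,0,0,0,0],[0,-0.1,1,0,0,0,0],[0,0,1,0,0,0,0]])

```text
clock: 5.7
eef_pos: [0.5388, -0.0439, 0.3698]
eef_rot: [-0.026, 1.0, -0.001, 0.0]
contact_force: [-1.9, -8.8, 1.6]
finger_gap: 0.016
grasp_force: 25.0
```

play_rows(motion=[[0,-0.1,1,0,0,0,0],[0,0,1,0,0,0,0]])

```text
clock: 5.9
eef_pos: [0.5387, -0.0419, 0.3698]
eef_rot: [-0.026, 1.0, -0.001, 0.0]
contact_force: [-1.4, -8.1, 1.1]
finger_gap: 0.0162
grasp_force: 25.0
```

Bolt at about 53 mm. I'll continue in single steps.

play_rows(motion=[[0,0,1,0,0,0,0],[0,-0.1,1,0,0,0,0]])

```text
clock: 6.1
eef_pos: [0.5386, -0.0399, 0.3698]
eef_rot: [-0.026, 1.0, -0.001, 0.0]
contact_force: [-0.9, -9.2, 0.9]
finger_gap: 0.0161
grasp_force: 25.0
```

play_rows(motion=[[0,0,1,0,0,0,0]])

```text
clock: 6.2
eef_pos: [0.5386, -0.0389, 0.3698]
eef_rot: [-0.026, 1.0, -0.001, 0.0]
contact_force: [-1.6, -9.3, 1.0]
finger_gap: 0.016
grasp_force: 25.0
```

play_rows(motion=[[0,0,1,0,0,0,0]])

```text
clock: 6.3
eef_pos: [0.5386, -0.0379, 0.3699]
eef_rot: [-0.026, 1.0, -0.001, 0.0]
contact_force: [-1.3, -9.6, 2.7]
finger_gap: 0.016
grasp_force: 25.0
```

play_rows(motion=[[0,-0.1,1,0,0,0,0]])

```text
clock: 6.4
eef_pos: [0.5385, -0.0369, 0.3699]
eef_rot: [-0.026, 1.0, -0.001, 0.0]
contact_force: [-1.8, -9.1, 1.0]
finger_gap: 0.0159
grasp_force: 25.0
```

play_rows(motion=[[0,0,1,0,0,0,0]])

```text
clock: 6.5
eef_pos: [0.5385, -0.0359, 0.3699]
eef_rot: [-0.026, 1.0, -0.001, 0.0]
contact_force: [-1.1, -8.7, 2.2]
finger_gap: 0.0164
grasp_force: 25.0
```

play_rows(motion=[[0,-0.1,1,0,0,0,0]])

```text
clock: 6.6
eef_pos: [0.5384, -0.035, 0.3699]
eef_rot: [-0.026, 1.0, -0.001, 0.0]
contact_force: [-1.1, -10.4, 1.8]
finger_gap: 0.016
grasp_force: 25.0
```

play_rows(motion=[[0,0,1,0,0,0,0]])

```text
clock: 6.7
eef_pos: [0.5384, -0.0346, 0.3699]
eef_rot: [-0.026, 1.0, -0.002, 0.0]
contact_force: [-0.7, -12.9, 0.3]
finger_gap: 0.0159
grasp_force: 25.0
```

play_rows(motion=[[0,0,0.6,0,0,0,0]])

```text
clock: 6.8
eef_pos: [0.5384, -0.0344, 0.3699]
eef_rot: [-0.026, 1.0, -0.002, 0.0]
contact_force: [-0.1, -13.9, 2.0]
finger_gap: 0.016
grasp_force: 25.0
```

The stop is found: TCP y was blocked at -0.0344 and the force rose. I'll back off about 1 mm to centre the shank in the notch, and lower the grip so that it limits the push force.

play_rows(motion=[[0,0,-1.2,0,0,0,0],[0,0.1,-1.2,0,0,0,0],[0,0,0,0,0,0,0]], force=20)

```text
clock: 7.1
eef_pos: [0.5385, -0.0353, 0.3699]
eef_rot: [-0.026, 1.0, -0.001, -0.0]
contact_force: [-1.9, -6.6, 2.7]
finger_gap: 0.0163
grasp_force: 20.0
```

play_rows(motion=[[0,0,-0.6,0,0,0,0],[0,0,0,0,0,0,0]], force=20)

```text
clock: 7.3
eef_pos: [0.5385, -0.0354, 0.3699]
eef_rot: [-0.027, 1.0, -0.0, -0.0]
contact_force: [-1.6, -6.2, 2.3]
finger_gap: 0.0164
grasp_force: 20.0
```

play_rows(motion=[[0,0,-0.4,0,0,0,0],[0,0,0,0,0,0,0]], force=20)

```text
clock: 7.5
eef_pos: [0.5385, -0.0355, 0.3698]
eef_rot: [-0.027, 1.0, -0.0, -0.0]
contact_force: [-1.9, -5.8, 2.6]
finger_gap: 0.0159
grasp_force: 20.0
```

play_rows(motion=[[0,0,-1,0,0,0,0],[0,0,-0.8,0,0,0,0],[0,0,0,0,0,0,0]], force=10)

```text
clock: 7.8
eef_pos: [0.5386, -0.0361, 0.3698]
eef_rot: [-0.027, 1.0, 0.001, -0.0]
contact_force: [-3.0, 2.1, 4.2]
finger_gap: 0.0171
grasp_force: 10.0
```

play_rows(motion=[[0,-2.9,-0.2,-1.2,0,0,0],[0,-2.9,-0.2,-1.2,0,0,0],[0,-2.7,-0.1,-1.5,0,0,0],[0,-2.7,-0.1,-1.5,0,0,0],[0,-2.5,-0.1,-1.8,0,0,0],[0,-2.5,-0.1,-1.9,0,0,0]], force=8)

```text
clock: 8.4
eef_pos: [0.5222, -0.0372, 0.3604]
eef_rot: [-0.027, 1.0, 0.0, 0.0]
contact_force: [0.7, 5.6, 1.5]
finger_gap: 0.017
grasp_force: 8.0
```

play_rows(motion=[[0,-2.3,0.3,-2.1,0,0,0],[0,-2.3,0.3,-2.1,0,0,0],[0,-2.0,0,-2.4,0,0,0]], force=8)

```text
clock: 8.7
eef_pos: [0.5156, -0.0373, 0.3538]
eef_rot: [-0.027, 1.0, -0.0, -0.0]
contact_force: [-1.1, 3.3, 1.8]
finger_gap: 0.0172
grasp_force: 8.0
```

play_rows(motion=[[0,-2.0,0,-2.4,0,0,0],[0,-1.7,0,-2.6,0,0,0]])

```text
clock: 8.9
eef_pos: [0.5119, -0.0375, 0.3488]
eef_rot: [-0.027, 1.0, -0.0, -0.0]
contact_force: [-0.6, 4.4, 1.4]
finger_gap: 0.017
grasp_force: 8.0
```

play_rows(motion=[[0,-1.5,0,-2.7,0,0,0],[0,-1.4,0,-2.8,0,0,0]])

```text
clock: 9.1
eef_pos: [0.5089, -0.0376, 0.3432]
eef_rot: [-0.027, 1.0, -0.0, -0.0]
contact_force: [-1.3, 2.4, 2.0]
finger_gap: 0.0168
grasp_force: 8.0
```

play_rows(motion=[[0,-1.2,0,-2.6,0,0,0],[0,-0.8,0,-2,0,0,0]])

```text
clock: 9.3
eef_pos: [0.507, -0.0376, 0.3386]
eef_rot: [-0.027, 1.0, -0.0, -0.0]
contact_force: [-1.6, 1.7, 2.1]
finger_gap: 0.0171
grasp_force: 8.0
```

```bash
python3 - <<'E'
from cell import *
import cv2,numpy as np
a=get_image("side")["img"][170:290,220:370,::-1];cv2.imwrite("pics/s3.png",cv2.resize(a,(750,600),interpolation=cv2.INTER_CUBIC))
E
```

```text
(no output)
```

View pics/s3.png

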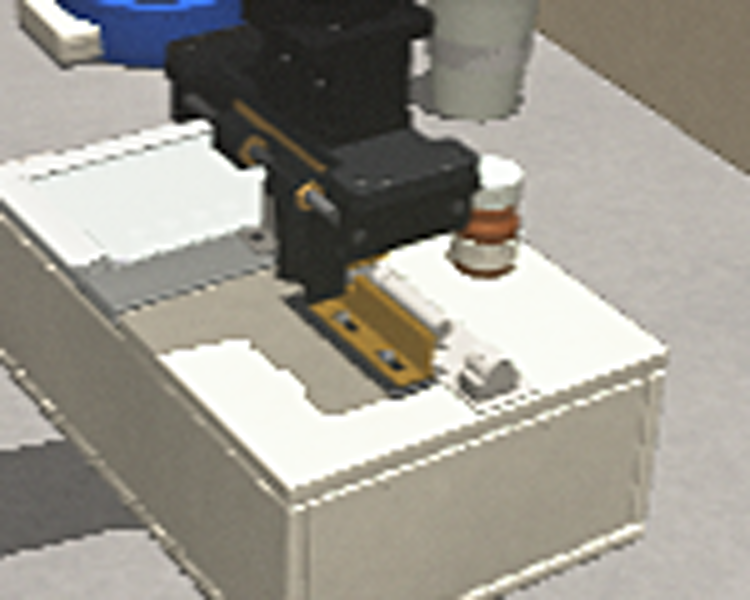

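play_rows(motion=[[0,-0.4,0,-1.2,0,0,0]])

```text
clock: 9.45
eef_pos: [0.5066, -0.0376, 0.3376]
eef_rot: [-0.027, 1.0, -0.0, -0.0]
contact_force: [-2.8, -0.1, 1.3]
finger_gap: 0.0169
grasp_force: 8.0
```

play_rows(motion=[[0,-0.3,0,-1,0,0,0]])

```text
clock: 9.55
eef_pos: [0.5064, -0.0376, 0.3366]
eef_rot: [-0.027, 1.0, -0.0, -0.0]
contact_force: [-1.6, -0.4, 1.0]
finger_gap: 0.0171
grasp_force: 8.0
```

play_rows(motion=[[0,-0.2,0,-1,0,0,0]])

```text
clock: 9.65
eef_pos: [0.5061, -0.0376, 0.3356]
eef_rot: [-0.027, 1.0, -0.0, -0.0]
contact_force: [-2.7, 0.0, 2.2]
finger_gap: 0.0167
grasp_force: 8.0
```

play_rows(motion=[[0,-0.1,0,-1,0,0,0]])

```text
clock: 9.75
eef_pos: [0.506, -0.0376, 0.3346]
eef_rot: [-0.027, 1.0, -0.0, -0.0]
contact_force: [-3.4, -0.5, 3.1]
finger_gap: 0.017
grasp_force: 8.0
```

play_rows(motion=[[0,-0.1,0,-1,0,0,0]])

```text
clock: 9.85
eef_pos: [0.5059, -0.0376, 0.3336]
eef_rot: [-0.027, 1.0, -0.0, -0.0]
contact_force: [-4.0, -0.5, 4.2]
finger_gap: 0.0169
grasp_force: 8.0
```

The force is rising at the expected bottom height, so the handle should be resting on the bottom. I'll release partway and lift off.

play_rows(motion=[[0.45,0,0,0,0,0,0],[0.45,0,0,0,0,0,0],[0.45,0,0,0,0,0,0],[0.45,0,0,0,0,0,0],[0.45,0,0,0,0,0,0],[0.45,0,0,0,0,0,0],[0.45,0,0,0,0,0,0]])

```text
clock: 10.55
eef_pos: [0.5061, -0.0373, 0.3337]
eef_rot: [-0.027, 1.0, -0.0, 0.0]
contact_force: [0.6, -0.0, 0.6]
finger_gap: 0.0392
grasp_force: 0.0
```

play_rows(motion=[[0.45,0,0,5,0,0,0],[0.45,0,0,15,0,0,0],[0.45,0,0,20,0,0,0],[0.45,0,0,30,0,0,0],[0.45,-30,0,30,0,0,0],[0.45,-40,0,20,0,0,0],[0.45,0,40,20,0,0,0],[0.45,0,45,0,0,0,0],[0.45,0,45,0,0,0,0],[0.45,0,45,0,0,0,0],[0.45,0,0,0,0,0,0]])

```text
clock: 11.65
eef_pos: [0.435, 0.1436, 0.4737]
eef_rot: [-0.031, 1.0, 0.0, -0.0]
contact_force: [0.1, -0.4, -0.4]
finger_gap: 0.0395
grasp_force: 0.0
```

```bash
python3 - <<'E'
from cell import *
import cv2,numpy as np
a=get_image("side")["img"][170:290,220:370,::-1];b=get_image("top")["img"][170:270,205:345,::-1]
m=np.hstack([cv2.resize(a,(400,320),interpolation=3),cv2.resize(b[:,40:],(320,320),interpolation=3)])
cv2.imwrite("pics/s4.png",m)
E
```

```text
(no output)
```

View pics/s4.png

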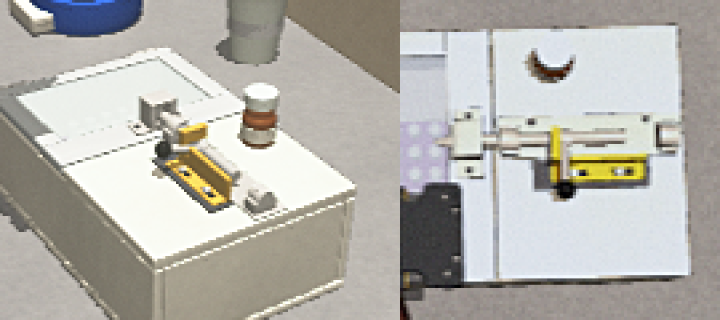

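The picture shows the handle down over the catch and the bolt through the staple. The knob is at (164,147) in the side crop and (165,190) in the top crop. I'll compute the joint values from those.

```bash
python3 - <<'E'
from h import *
p=[0.54136875,0.02989292,0.05466607]
kn={"side":(220+164.5/2.667-.5,170+147.5/2.667-.5),"top":(245+165.5/3.2-.5,170+190.5/3.2-.5)}
K=lambda b,h:W(p,(10-52*np.sin(h),-125+b*1000,146+52*np.cos(h)))
j=least_squares(lambda q:np.concatenate([proj(n,K(*q))-m for n,m in kn.items()]),[0.06,1.2]);print(j.x,j.fun)
for h in (.8,1.0,1.15,1.27): print(h,proj("side",K(.061,h))-kn["side"],proj("top",K(.061,h))-kn["top"])
E
```

```text
[0.0616415  1.26056375] [-0.78777445  0.18734958  0.3385145  -1.00060992]
0.8 [ 3.43562726 -7.41504567] [ 0.76220395 -6.05257813]
1.0 [ 1.29526425 -4.17388238] [ 0.69758246 -3.47723904]
1.15 [ 0.04570454 -1.61605998] [ 0.62411396 -1.92289197]
1.27 [-0.71164568  0.46141508] [ 0.55146704 -0.93734492]
```

The fit gives a handle angle of 1.26 rad and a bolt slide of 61.6 mm, so the handle is on the bottom. I'm handing the job in.

```bash
python3 -c "
from cell import *
print(job_done())"
```

```text
the job is handed in; nothing more can be done
None
```

I locked the chest and handed the job in: the bolt went through the staple to its stop (about 61.6 mm), the handle is down in the notch (about 1.26 rad, estimated from the camera images), and the gripper let go and moved clear; the hand-in returned no verdict.

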